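# Tighten the slicing disc's hub screw

### The job

The slicing disc is back in the vegetable slicer, but its hub screw is still loose. Take the T-handled hex key from its stand, feel gently for the hex socket down in the disc's hub without leaning on the key, and once it has dropped fully home turn the screw clockwise until it is tight, about a quarter turn at a time: let go of the key and take a fresh grip between turns, and do not force it once it stops. Then draw the key out, stand it back upright in the hole of its stand and let go, leaving everything else on the bench where it is.

Things in the scene. Friction and masses are not known exactly. Their poses are not given: they have to be found in the camera images.
- key_grip (a point): T-handled hex key standing in its stand: centre of its black flat-sided cross bar, 110 mm long (this frame's x), 14 wide (y), 22 high (z, up). Below the bar: neck 18 mm thick, 24 long; round collar 40 mm across, 8 thick, its underside 43 mm below this point; then the hexagonal steel shaft. Mass 0.25 to 0.4 kg.
- key_tip (a point): Lower end of the key's hexagonal shaft, on its axis, 118 mm below key_grip; same axes. The shaft is 75 mm long, 19 mm across flats and 21.9 across corners, the last 1.5 mm slightly narrowed. Two of its six flats face +x and -x.
- machine: Vegetable slicer fixed to the bench, feed head off. Origin: on the axis of its open round chamber, at bench height; z up, x from the chute (near the robot) to the motor housing, which lies 120 to 270 mm along +x, 160 wide, 183 high. Chamber 236 mm across, rim 158 high. In it a 206 mm slicing disc (upper face 145 high) with a round hub in its middle.
- hub_nominal (a point): Where the top of the hub would be centred, 171 mm above the bench on the chamber's axis; axes as machine. Hub 62 mm across with a bore 34 mm across. The drive stops anywhere: hub, bore and screw lie up to 4 mm off this axis in x and in y, and the hex stands at any angle; neither is measured. They do not give when pushed.
- screw_face (a point): On the chamber's nominal axis, 151.6 mm above the bench, at the height of the top of the hex socket. In the bore, from 157 mm down to here, the screw's mouth is a 45 degree cone that narrows to 23 mm across; below is the socket, 20.2 mm across flats, 17.6 deep (floor at 134 mm). A key at the wrong angle stops at this height; home, its tip is at the floor.
- screw (a joint): Turn of the hub's clamp screw (rad), growing clockwise seen from above (tightening). Starts between 1.1 and 1.6; stops hard at 3.6 = tight. Turns stiffly, at 0.1 to 0.2 N m, and stays where it is left; the moment rises steeply at the stop, where 0.3 to 0.5 N m is tight enough. Its zero has no fixed relation to the hex's flats.
- stand_hole (a point): Key stand, a steel bracket fixed to the bench, base 100 x 130 mm (x, y), top plate 64 x 94, 12 thick. This point: centre of the round 30 mm through hole, at the plate's upper face, 90 mm above the bench; z up. The key hangs in it with its collar on the plate: tip 75 mm below this point, bar's centre 43 mm above.
- pot_mid (a point): Bystander: round steel pot, 90 mm in diameter and 140 mm high; its centre.
- pusher_mid (a point): Bystander: white plastic food pusher standing on its end, 165 mm high and up to 72 mm in diameter; its centre.
- marker_mid (a point): Bystander: white marker pen, 142 mm long, lying on the bench; its middle.
- brush_mid (a point): Bystander: white hand brush, 220 mm long, lying bristles down; its middle.

How it is judged:
By the outcome, as a careful person would: the job done as asked, in the order asked, and still so for the second after the job is handed in, with the robot touching nothing.
It also fails if it takes over 72 s, if anything falls off the work surface, if the arm or the gripper's body presses on something with over 40 N, if the wrist force passes 120 N, or if a joint passes its speed limit or range.

### The arm

A 6-joint arm with a two-finger parallel gripper is mounted at the origin on the work surface. World frame = base frame: x ahead of the robot, y to its left, z up, the work surface at z = 0. Lengths are in m, angles in rad, forces in N, time in s.
With the tool pointing down it reaches from about 0.3 to 0.825 m from the base axis. Payload 5.4 kg.
Tool frame: the origin (TCP) lies at the very end of the fingers, on their centre line; the grasp point (between the pads) lies 19 mm behind it; z points along the fingers, x is the direction in which the jaws open and shut, and the axes are right-handed (so a half turn about z gives the same grasp; the last joint's range is limited). The gripper opens to 92 mm and grips with 3 to 60 N. Pads are 20 mm wide; open, the fingers measure 128 mm over their backs; the gripper's body (75 mm by 189 mm) begins 69 mm behind the grasp point.
Start: joints at [-1.47, 0.158, 1.597, -0, 1.386, -0.21], TCP at [0.176, -0.547, 0.191] pointing down, gripper open.
Joint ranges: [-2.91, 2.91], [-0.94, 2.29], [0.18, 2.7], [-1.29, 4.43], [0.17, 2.64], [-3, 3]. Speed limits (rad/s): [2.57, 2.57, 3.14, 3.14, 3.14, 3.14].

### API

Orientations are given as a rotation vector (axis times angle).
In Python, from workcell import bot gives the robot as it stands. Calls block until the motion is done:
- bot.goto(position, orientation): joint-space move of the TCP to a pose.
- bot.line_to(position, rot=None, max_speed=0.15): straight line of the TCP; rot=None keeps the orientation; max_speed is the mean speed in m/s.
- bot.set_joints(angles): joint-space move.
- bot.set_gripper(opening, newtons=None): opening from 0.0 (shut) to 1.0 (fully open); newtons is the grip in N (None keeps the last); returns when the fingers have stopped.
- bot.hold(seconds).
- bot.inverse_kinematics(position, orientation): joint angles nearest the present ones, or None.
- bot.read_camera(name): name is "scene" or "top" or "wrist"; returns a dict with "pixels" (400x640x3 uint8, blue, green, red), "fx", "fy", "cx", "cy" (pixels), "R" (3x3) and "t" (3): a world point X has camera coordinates R X + t. Camera axes: x right, y down, z forward; pixel columns grow to the right and rows downward; lengths in m; the calibration is good to about 2 mm. A picture is of the moment at which its call begins. There is no depth.
A pose or a line that the arm cannot do raises bot.MotionError and nothing moves.
- bot.job_done(): hands the job in, once; it reports no verdict.
Readings, each from a call of its own:
- bot.current_clock(): time.
- bot.current_joints(): joint angles.
- bot.current_joint_vel(): joint speeds.
- bot.current_effort(): joint torques, N m.
- bot.current_ee_pos(): TCP position.
- bot.current_tool_rot(): TCP orientation.
- bot.current_contact_force(): force on the tool from outside, world axes, zero at the start.
- bot.current_ft_torque(): the same for the moment, N m.
- bot.current_opening(): opening from 0.0 (shut) to 1.0 (fully open).
Only numpy, scipy, OpenCV 4.12 (cv2) and the standard library are available. Lean on these libraries where they do the work, as an engineer would, in place of code of your own. Each camera call takes 0.05 s, during which the arm holds its last target.

## Working session

There is one attempt and no reset: what is moved stays moved. The work goes in short steps, each a Python script; the robot and the scene stay as the last script left them, time stands still between calls to the robot, and variables do not carry over. Pictures are saved under pics/ and viewed, and the job is handed in when it is done.

```bash
ls; mkdir -p pics
cat > h.py <<'E'
from workcell import bot
import numpy as np, cv2
from scipy.spatial.transform import Rotation as Ro
def snap(cam,name):
    d=bot.read_camera(cam); cv2.imwrite(f'pics/{name}.png',d['pixels']); return d
def ray(d,u,v,z):
    R=np.array(d['R']);t=np.array(d['t']);c=-R.T@t
    r=R.T@np.array([(u-d['cx'])/d['fx'],(v-d['cy'])/d['fy'],1])
    return c+r*(z-c[2])/r[2]
def proj(d,X):
    p=np.array(d['R'])@np.array(X)+np.array(d['t']); return d['fx']*p[0]/p[2]+d['cx'],d['fy']*p[1]/p[2]+d['cy']
E
python3 - <<'E'
from h import *
import pickle
D={}
for c in ['scene','top','wrist']:
    D[c]=snap(c,c+'0'); d=D[c]; print(c,d['fx'],d['cx'],d['cy'],-np.array(d['R']).T@d['t'])
    print(np.round(d['R'],3))
pickle.dump(D,open('d0.pkl','wb'))
print(bot.current_clock(),bot.current_ee_pos(),bot.current_tool_rot(),bot.current_opening(),bot.current_contact_force())
E
```

```text
pics
scene 505.64742096321913 305.0404734417998 203.96994165443164 [1.62703392 0.35672022 0.90877089]
[[-0.282  0.959 -0.01 ]
 [ 0.56   0.156 -0.814]
 [-0.779 -0.236 -0.581]]
top 422.3998659966452 317.0836536253044 202.20201193606084 [0.38236403 0.02121562 1.31362261]
[[-0.013 -1.    -0.015]
 [-0.989  0.015 -0.147]
 [ 0.147  0.013 -0.989]]
wrist 306.7520742994356 316.56561596785934 202.82204677284545 [ 0.25235461 -0.52289431  0.38365331]
[[ 0.309 -0.951 -0.002]
 [-0.913 -0.297  0.28 ]
 [-0.267 -0.085 -0.96 ]]
0.15 [ 0.17578497 -0.54695085  0.19035875] [-2.53761225e+00  1.85026001e+00  1.46669668e-03] 1.0011204244819216 [-0.09539702 -0.62988321  0.09296581]
```

View pics/scene0.png

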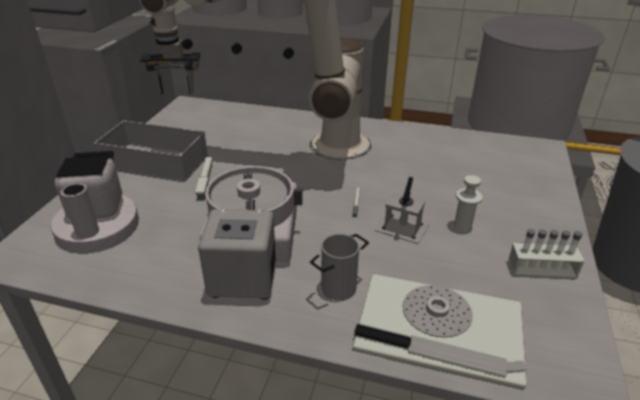

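View pics/top0.png

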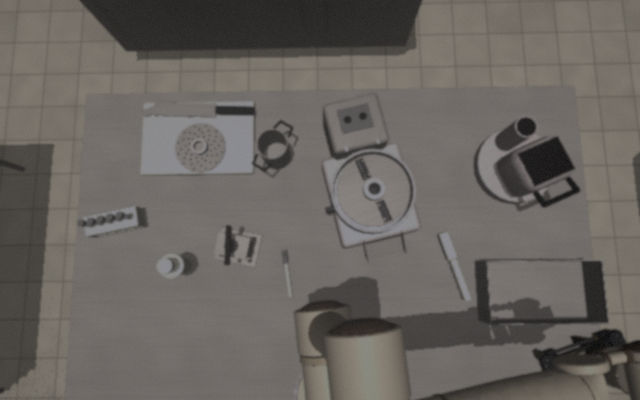

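View pics/wrist0.png

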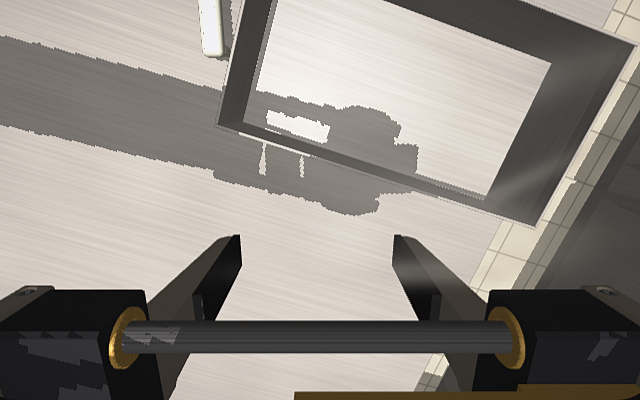

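The scene and top views show the key and stand at about (229,245) in the top view, the hub at about (374,189), the pot, pusher, marker and brush. I'll enlarge the top view.

Run:
```python
from h import *
import pickle
D=pickle.load(open('d0.pkl','rb'))
im=D['top']['pixels']
a=cv2.resize(im[215:285,190:280],None,fx=6,fy=6,interpolation=cv2.INTER_CUBIC)
b=cv2.resize(im[85:265,310:435],None,fx=3.2,fy=3.2,interpolation=cv2.INTER_CUBIC)
cv2.imwrite('pics/a.png',cv2.convertScaleAbs(a,alpha=1.6));cv2.imwrite('pics/b.png',cv2.convertScaleAbs(b,alpha=1.5))
s=D['scene']['pixels'];cv2.imwrite('pics/c.png',cv2.convertScaleAbs(cv2.resize(s[165:250,370:440],None,fx=7,fy=7,interpolation=cv2.INTER_CUBIC),alpha=1.6))
```

```text
(no output)
```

View pics/a.png

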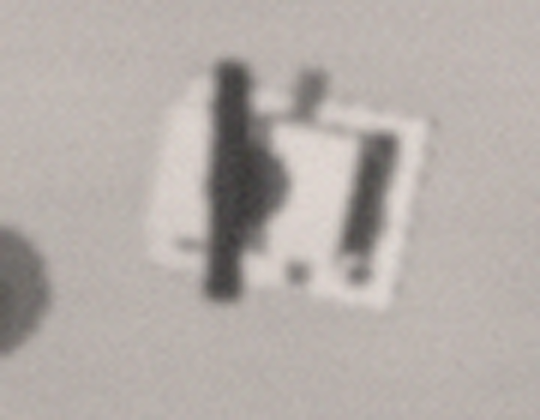

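View pics/b.png

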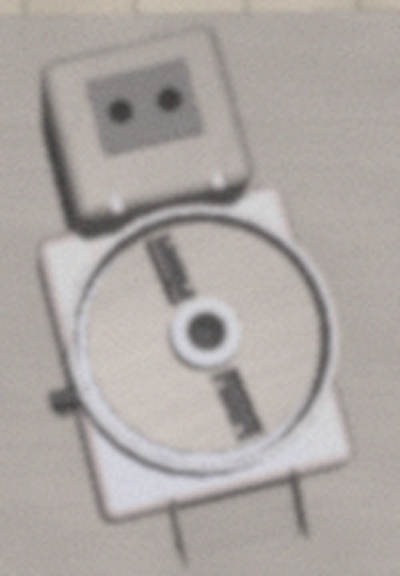

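View pics/c.png

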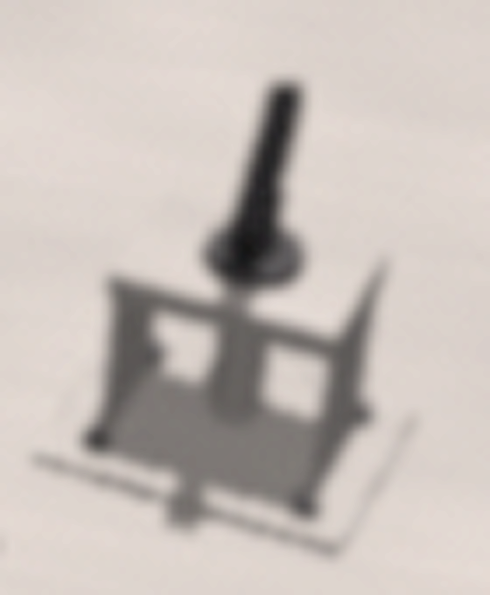

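Crop a: the bar runs from (228.8,225.8) to (227.3,264.5). Crop b: hub bore at about (374,188.5), with the machine rotated about 15° in the image.

Run:
```python
from h import *
import pickle
D=pickle.load(open('d0.pkl','rb'));d=D['top']
f=lambda u,v,z:np.round(ray(d,u,v,z),4)
p,q=f(228.8,225.8,.144),f(227.3,264.5,.144);print('bar',p,q,np.linalg.norm(p-q),(p+q)/2,np.degrees(np.arctan2(*(p-q)[1::-1])))
print('hub',f(310+206/3.2,85+331/3.2,.171))
# rim outer extents: left x 73, right 338, top 205, bottom 478
print('rim',f(310+205.5/3.2,85+341/3.2,.158), f(310+73/3.2,85+341/3.2,.158),f(310+338/3.2,85+341/3.2,.158))
# housing top edges: (45,66)-(207,28) far
p,q=f(310+45/3.2,85+66/3.2,.183),f(310+207/3.2,85+28/3.2,.183);print(p,q,np.linalg.norm(p-q),np.degrees(np.arctan2(*(p-q)[1::-1])))
ds=D['scene']
for X in [[*( (f(228.8,225.8,.144)+f(227.3,264.5,.144))/2)[:2],.133]]: print(proj(ds,X))
for z,n,uv in [(.14,'pot',(275,143)),(.165,'pusher',(167,266)),(.01,'marker',(287,273)),(.02,'brush',(455,266))]: print(n,f(*uv,z))
for x in ([0.30,0.26,.35],):
  for yaw in range(-90,91,30):
    r=(Ro.from_euler('z',yaw,degrees=True)*Ro.from_euler('x',180,degrees=True)).as_rotvec()
    print(yaw,bot.inverse_kinematics(x,r))
```

```text
bar [0.4933 0.2831 0.144 ] [0.3866 0.2854 0.144 ] 0.10672478624949315 [0.43995 0.28425 0.144  ] -1.2348630548786301
hub [ 0.5876 -0.1217  0.171 ]
rim [ 0.5811 -0.1226  0.158 ] [ 0.583  -0.0079  0.158 ] [ 0.5793 -0.2369  0.158 ]
[0.8232 0.0126 0.183 ] [ 0.8553 -0.13    0.183 ] 0.146168293415501 102.68611985778502
(np.float64(404.3603207815014), np.float64(188.0003482371572))
pot [0.7303 0.155  0.14  ]
pusher [0.3847 0.4441 0.165 ]
marker [0.3591 0.1326 0.01  ]
brush [ 0.3734 -0.3752  0.02  ]
-90 [ 0.40727588 -0.37539042  1.78014073  0.          1.73684234  1.97807221]
-60 [ 4.07275882e-01 -3.75390419e-01  1.78014073e+00 -4.44089210e-16
  1.73684234e+00  1.45447343e+00]
-30 [ 4.07275882e-01 -3.75390419e-01  1.78014073e+00 -4.44089210e-16
  1.73684234e+00  9.30874658e-01]
0 [ 4.07275882e-01 -3.75390419e-01  1.78014073e+00 -4.44089210e-16
  1.73684234e+00  4.07275882e-01]
30 [ 4.07275882e-01 -3.75390419e-01  1.78014073e+00 -4.44089210e-16
  1.73684234e+00 -1.16322893e-01]
60 [ 4.07275882e-01 -3.75390419e-01  1.78014073e+00 -4.44089210e-16
  1.73684234e+00 -6.39921669e-01]
90 [ 4.07275882e-01 -3.75390419e-01  1.78014073e+00 -4.44089210e-16
  1.73684234e+00 -1.16352044e+00]
```

```bash
cat >> h.py <<'E'
def rot(yaw): return (Ro.from_euler('z',yaw)*Ro.from_euler('x',np.pi)).as_rotvec()
def camoff():
    import pickle
    d=pickle.load(open('d0.pkl','rb'))['wrist'];R=np.array(d['R']);c=-R.T@d['t']
    T=Ro.from_rotvec([-2.53761225e+00,1.85026001e+00,1.46669668e-03]).as_matrix()
    return T.T@(c-np.array([0.17578497,-0.54695085,0.19035875]))
E
python3 - <<'E'
from h import *
o=camoff();print(o)
for yaw in np.radians([-180,-135,-90,-45,0,45,90,135]):
    off=Ro.from_rotvec(rot(yaw)).apply(o)
    for X in ([.5876,-.1217],[.44,.284]):
      p=np.r_[np.array(X)-off[:2],.21]; print(round(np.degrees(yaw)),p.round(3),np.round(bot.inverse_kinematics(p,rot(yaw)),2) if bot.inverse_kinematics(p,rot(yaw)) is not None else None)
E
```

```text
[ 0.00024357 -0.08031744 -0.19327044]
-180 [ 0.588 -0.041  0.21 ] [-0.28  0.18  1.53  0.    1.43  2.87]
-180 [0.44  0.364 0.21 ] [ 0.48  0.14  1.58  0.    1.42 -2.66]
-135 [ 0.531 -0.065  0.21 ] [-0.35  0.04  1.69 -0.    1.41  2.01]
-135 [0.383 0.341 0.21 ] [ 0.49 -0.02  1.74  0.    1.41  2.85]
-90 [ 0.507 -0.121  0.21 ] [-0.47  0.01  1.72 -0.    1.41  1.1 ]
-90 [0.36  0.284 0.21 ] [ 0.4  -0.17  1.88  0.    1.42  1.97]
-45 [ 0.531 -0.178  0.21 ] [-0.54  0.11  1.62 -0.    1.42  0.25]
-45 [0.383 0.227 0.21 ] [ 0.26 -0.2   1.92 -0.    1.43  1.05]
0 [ 0.587 -0.202  0.21 ] [-0.53  0.26  1.44 -0.    1.44 -0.53]
0 [0.44  0.204 0.21 ] [ 0.18 -0.09  1.82 -0.    1.42  0.18]
45 [ 0.644 -0.179  0.21 ] [-0.45  0.39  1.28 -0.    1.47 -1.24]
45 [0.497 0.227 0.21 ] [ 0.21  0.07  1.65 -0.    1.42 -0.58]
90 [ 0.668 -0.122  0.21 ] [-0.36  0.42  1.25  0.    1.48 -1.93]
90 [0.52  0.284 0.21 ] [ 0.3   0.19  1.52 -0.    1.43 -1.28]
135 [ 0.645 -0.065  0.21 ] [-0.29  0.33  1.35  0.    1.46 -2.64]
135 [0.497 0.341 0.21 ] [ 0.4   0.22  1.49 -0.    1.43 -1.96]
```

Run:
```python
from h import *
import pickle
o=camoff();yaw=-np.pi/4
off=Ro.from_rotvec(rot(yaw)).apply(o)
t=bot.current_clock()
bot.goto(np.r_[np.array([.5876,-.1217])-off[:2],.225],rot(yaw))
print('t',bot.current_clock()-t)
d=snap('wrist','w1');pickle.dump(d,open('w1.pkl','wb'))
u,v=proj(d,[.5876,-.1217,.171]);print(u,v,-np.array(d['R']).T@d['t'])
u,v=int(u),int(v);c=d['pixels'][max(v-50,0):v+50,u-60:u+60]
cv2.imwrite('pics/w1c.png',cv2.resize(c,None,fx=6,fy=6,interpolation=cv2.INTER_CUBIC));print(u-60,max(v-50,0))
t=bot.current_clock();p=np.array(bot.current_ee_pos());bot.line_to(p+[0,0,.001]);print('tiny',bot.current_clock()-t)
print(bot.current_contact_force(),bot.current_ft_torque(),bot.current_clock())
```

```text
t 1.8583000000000003
315.4225711593337 111.61528257864096 [ 0.5875446  -0.12308486  0.41824165]
255 61
tiny 0.25
[0.42841961 0.29295521 0.00962022] [ 0.02121185 -0.01261851  0.03289659] 2.3083
```

View pics/w1.png

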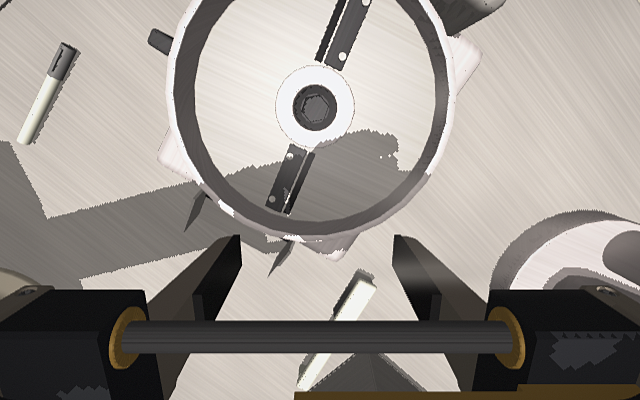

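View pics/w1c.png

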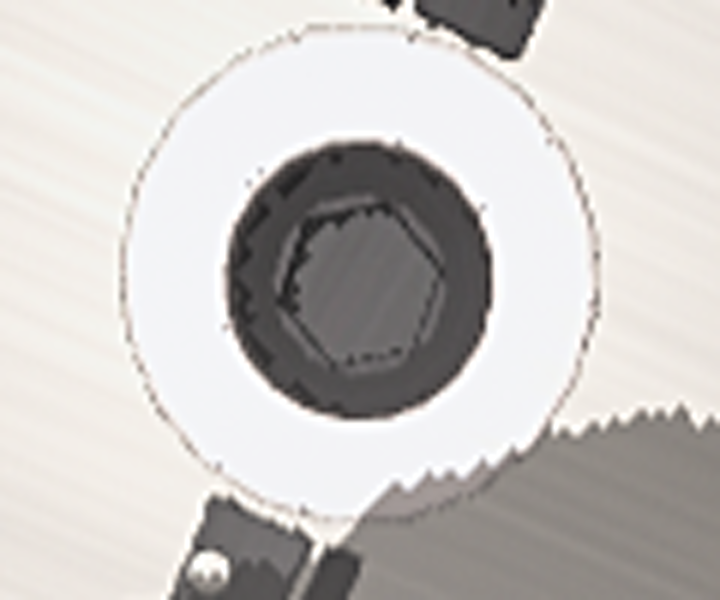

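Run:
```python
from h import *
import pickle
d=pickle.load(open('w1.pkl','rb'));c=d['pixels'][80:135,285:345]
c=cv2.resize(c,None,fx=10,fy=10,interpolation=cv2.INTER_CUBIC)
c=np.clip((c.astype(float)-20)*2.6,0,255).astype(np.uint8);cv2.imwrite('pics/w1d.png',c)
```

```text
(no output)
```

View pics/w1d.png

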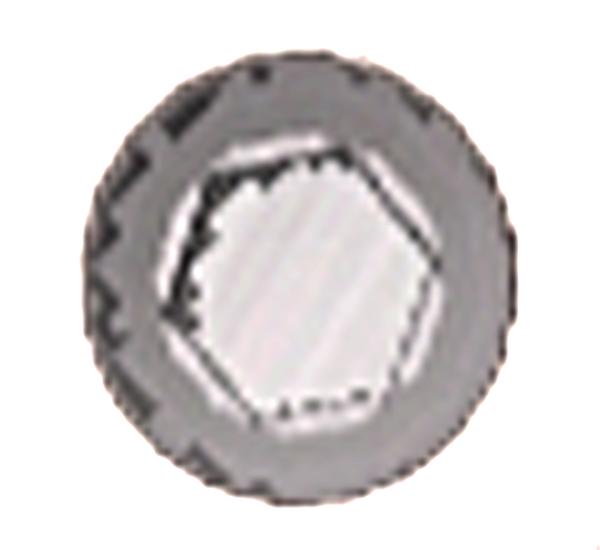

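Run:
```python
from h import *
import pickle
d=pickle.load(open('w1.pkl','rb'))
g=lambda x,y,z:ray(d,285+x/10-.5,80+y/10-.5,z)
print('bore',g(300,276.5,.171), g(85,276,.171)-g(515,276,.171))
P=[g(x,y,.1516)[:2] for x,y in [(350,150),(440,262),(392,385),(262,425),(165,315),(212,175)]]
print('hex ctr',np.mean(P,0),[np.linalg.norm(P[i]-P[i+3])for i in range(3)])
P=np.array(P);
print([round(np.degrees(np.arctan2(*(P[i]-P[i-3])[::-1]))%60,1) for i in range(3)],'corner angles mod60')
# hub outer circle from crop w1c: x 122..600, y 25..522, /6 +255, +61
for z in(.171,):print('hub',ray(d,255+361/6-.5,61+272/6-.5,z))
```

```text
bore [ 0.58942527 -0.1188686   0.171     ] [-0.02343279  0.02336313  0.        ]
hex ctr [ 0.58923247 -0.11928794] [np.float64(0.023037721673686153), np.float64(0.02323891943814618), np.float64(0.022356384621352456)]
[np.float64(26.5), np.float64(25.5), np.float64(26.9)] corner angles mod60
hub [ 0.59019957 -0.11827602  0.171     ]
```

The hub crop shows the hex clearly, centred at (0.589,-0.119) with its corners at about 26° mod 60. Bore and hub centres agree within about 1 mm. Next I look at the key.

Run:
```python
from h import *
import pickle
o=camoff();yaw=np.pi/2
off=Ro.from_rotvec(rot(yaw)).apply(o)
t=bot.current_clock()
bot.goto(np.r_[np.array([.44,.284])-off[:2],.215],rot(yaw))
print('t',bot.current_clock()-t)
d=snap('wrist','w2');pickle.dump(d,open('w2.pkl','wb'))
u,v=proj(d,[.44,.284,.144]);print(u,v,-np.array(d['R']).T@d['t'],bot.current_ee_pos())
u,v=int(u),int(v);c=d['pixels'][max(v-75,0):v+75,u-90:u+90]
cv2.imwrite('pics/w2c.png',cv2.resize(c,None,fx=4,fy=4,interpolation=cv2.INTER_CUBIC));print(u-90,max(v-75,0))
```

```text
t 1.6917
317.50710980961856 110.25880138380427 [0.44211941 0.28321625 0.40839739] [0.52077022 0.28293394 0.21504141]
227 35
```

View pics/w2c.png

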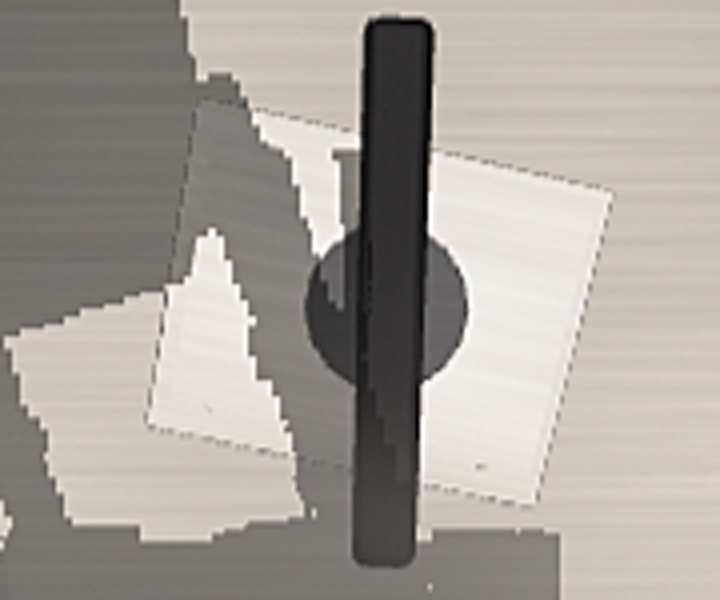

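Run:
```python
from h import *
import pickle
d=pickle.load(open('w2.pkl','rb'))
g=lambda x,y,z:ray(d,227+x/4-.5,35+y/4-.5,z)
a,b=g(400,17,.144),g(384,567,.144);print((a+b)/2,np.linalg.norm(a-b),np.degrees(np.arctan2(*(a-b)[1::-1])))
print('collar',g(386,310,.098),g(305,310,.098)-g(468,310,.098))
P=[g(*c,.09) for c in [(200,97),(612,190),(535,505),(148,428)]];print(np.mean(P,0),[np.linalg.norm(P[i]-P[i-1]) for i in range(4)])
print(np.degrees(np.arctan2(*(P[1]-P[0])[1::-1])))
print(bot.current_contact_force(),bot.current_ft_torque())
```

```text
[0.44108393 0.28968042 0.144     ] 0.10852921552361498 178.7450963153377
collar [0.44124187 0.28946932 0.098     ] [ 5.05771923e-05 -3.95378755e-02  0.00000000e+00]
[0.44149008 0.28676169 0.09      ] [np.float64(0.07910768797248237), np.float64(0.10124814550252507), np.float64(0.07807503990034649), np.float64(0.1015734057116479)]
78.30457605158128
[ 0.10213824  0.08777979 -0.30494294] [ 0.06053858 -0.07163615  0.00205119]
```

Run:
```python
from h import *
import pickle
d=pickle.load(open('w2.pkl','rb'))
g=lambda x,y,z:ray(d,227+x/4-.5,35+y/4-.5,z)
print('base ctr',np.mean([g(*c,0) for c in [(200,97),(612,190),(535,505),(148,428)]],0))
t=bot.current_clock();r=rot(np.radians(88.7))
bot.goto([.4411,.2893,.20],r)
bot.line_to([.4411,.2893,.1235])
print(bot.current_contact_force(),bot.current_ee_pos())
bot.set_gripper(0.0,40)
print('open',bot.current_opening(),bot.current_contact_force(),bot.current_ft_torque(),bot.current_clock()-t)
snap('wrist','w3')
```

```text
base ctr [0.44131219 0.28776386 0.        ]
[-0.30588227  0.06547877  0.57856613] [0.44225283 0.28935851 0.12434098]
open -0.0001723017601347523 [-0.053256    0.64710071  0.06074243] [ 0.10332895 -0.10896169  0.05233501] 2.425
```

View pics/w3.png

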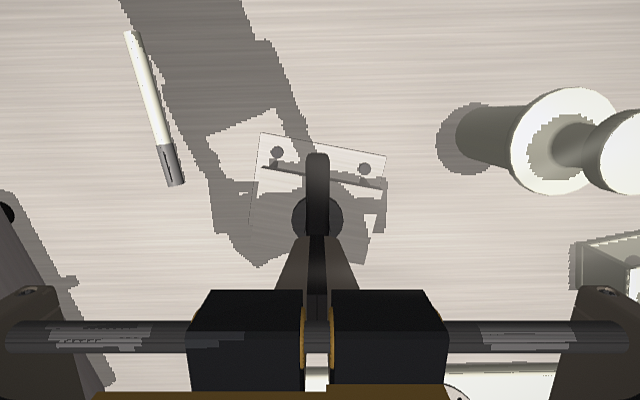

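Run:
```python
from h import *
im=cv2.imread('pics/w3.png')[120:400,200:440]
c=cv2.resize(im,None,fx=2.1,fy=2.1,interpolation=cv2.INTER_CUBIC)
cv2.imwrite('pics/w3c.png',np.clip(c.astype(float)*2,0,255).astype(np.uint8))
print(bot.current_opening(),bot.current_ee_pos(),bot.current_clock())
```

```text
0.002692392256839763 [0.44111871 0.28929574 0.12351283] 6.525
```

View pics/w3c.png

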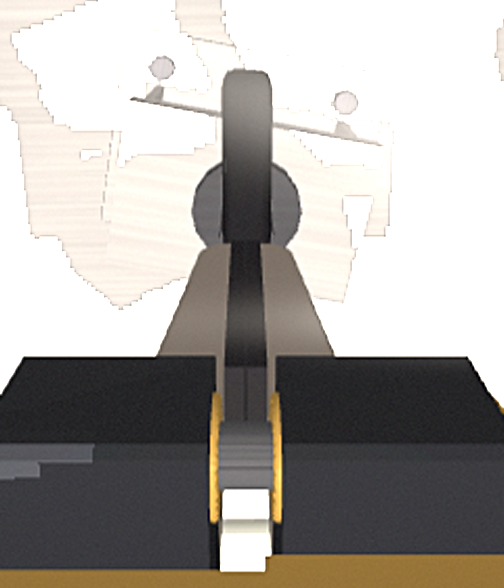

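Run:
```python
from h import *
bot.line_to([.4411,.2893,.1335],max_speed=.04)
bot.hold(.1)
print(bot.current_opening(),bot.current_ee_pos(),bot.current_contact_force(),bot.current_ft_torque())
snap('wrist','w4')
im=cv2.imread('pics/w4.png')[120:400,200:440]
c=cv2.resize(im,None,fx=2.1,fy=2.1,interpolation=cv2.INTER_CUBIC)
cv2.imwrite('pics/w4c.png',np.clip(c.astype(float)*2,0,255).astype(np.uint8))
```

```text
0.006550720727834525 [0.44108523 0.2892603  0.13351246] [0.14176054 0.33728612 0.41270087] [ 0.05469868 -0.12972367 -0.01533344]
```

View pics/w4c.png

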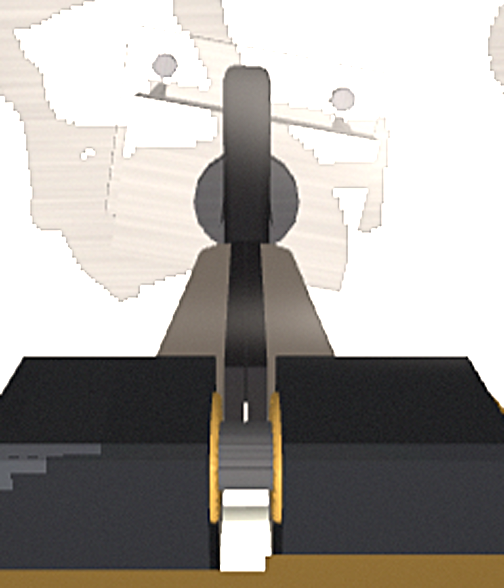

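Run:
```python
from h import *
d=bot.read_camera('wrist');print(-np.array(d['R']).T@d['t'])
for X in [[.4411,.2893,.1335],[.4411,.2893,.098],[.4411,.2893,.144],[.386,.2903,.144],[.386,.2903,.133],[.4411,.2893,.15]]:print(X,np.round(proj(d,X),1))
```

```text
[0.36250249 0.2910574  0.32678858]
[0.4411, 0.2893, 0.1335] [316.2 234.1]
[0.4411, 0.2893, 0.098] [316.3 217. ]
[0.4411, 0.2893, 0.144] [316.2 240.3]
[0.386, 0.2903, 0.144] [316.  154.3]
[0.386, 0.2903, 0.133] [316.  152.1]
[0.4411, 0.2893, 0.15] [316.2 244.1]
```

View pics/w4.png

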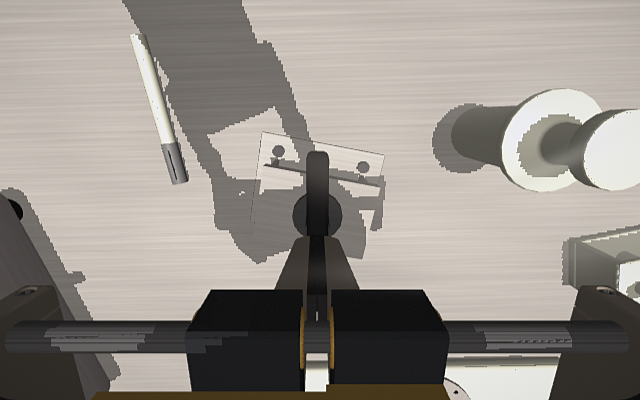

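Run:
```python
from h import *
d=snap('scene','s1')
for X in [[.4411,.2893,.1335],[.4411,.2893,.098],[.4411,.2893,.144]]:print(X,np.round(proj(d,X),1))
c=cv2.resize(d['pixels'][130:260,340:470],None,fx=4.5,fy=4.5,interpolation=cv2.INTER_CUBIC);cv2.imwrite('pics/s1c.png',cv2.convertScaleAbs(c,alpha=1.8))
c=cv2.resize(cv2.imread('pics/w1.png')[200:400,140:500],None,fx=2.2,fy=2.2,interpolation=cv2.INTER_CUBIC);cv2.imwrite('pics/w1f.png',cv2.convertScaleAbs(c,alpha=2))
```

```text
[0.4411, 0.2893, 0.1335] [406.2 188.3]
[0.4411, 0.2893, 0.098] [404.8 198.9]
[0.4411, 0.2893, 0.144] [406.6 185.2]
```

View pics/s1c.png

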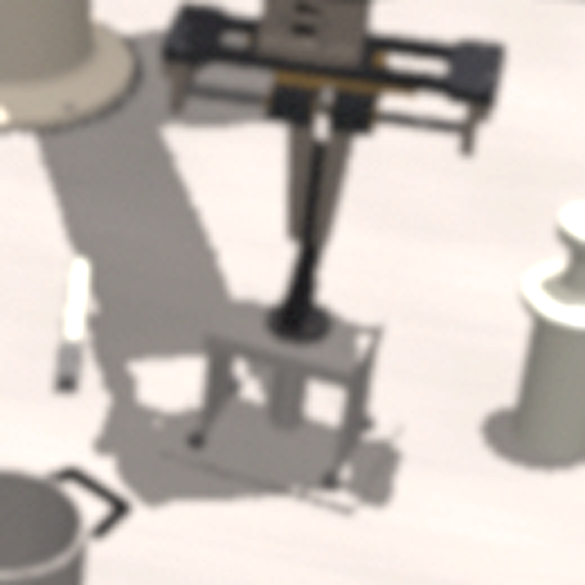

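View pics/w1f.png

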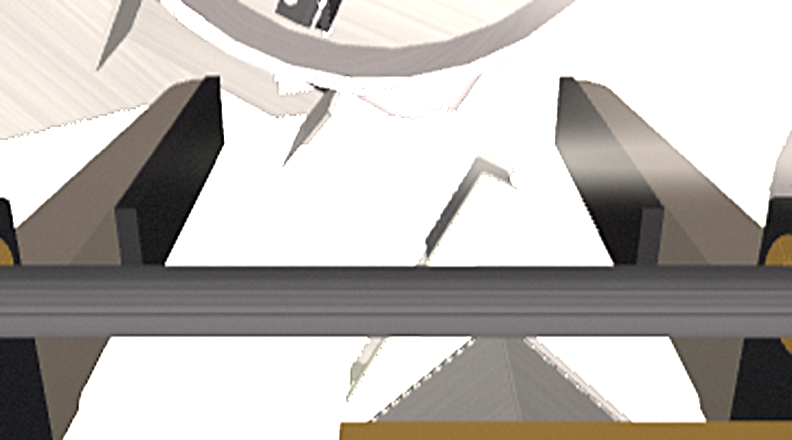

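Run:
```python
from h import *
import pickle
d=pickle.load(open('d0.pkl','rb'))['scene']
for X in [[.386,.290,.144],[.386,.290,.122],[.496,.288,.144],[.496,.288,.122],[.441,.289,.098],[.441,.289,.09],[.441,.289,.015]]:
    u,v=proj(d,X);print(X,round((u-370)*7),round((v-165)*7))
im=d['pixels'][165:250,370:440]
cv2.imwrite('pics/c2.png',np.clip((cv2.resize(im,None,fx=7,fy=7,interpolation=cv2.INTER_CUBIC).astype(float)-10)*3.2,0,255).astype(np.uint8))
```

```text
[0.386, 0.29, 0.144] 275 69
[0.386, 0.29, 0.122] 269 115
[0.496, 0.288, 0.144] 234 217
[0.496, 0.288, 0.122] 228 265
[0.441, 0.289, 0.098] 243 237
[0.441, 0.289, 0.09] 241 254
[0.441, 0.289, 0.015] 222 402
```

View pics/c2.png

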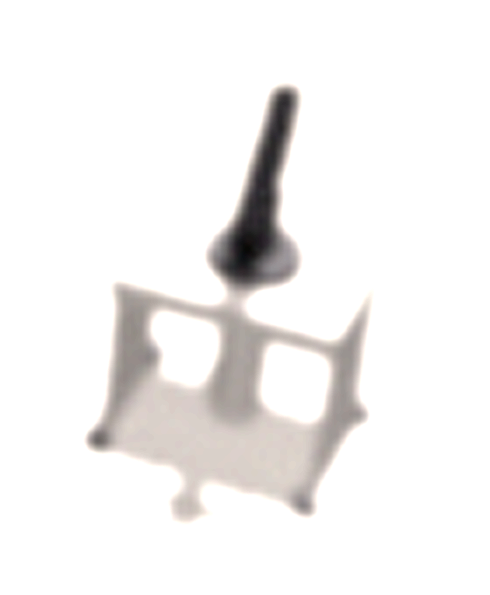

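Run:
```python
from h import *
import pickle
d=pickle.load(open('d0.pkl','rb'))['wrist']
T=Ro.from_rotvec([-2.53761225e+00,1.85026001e+00,1.46669668e-03]);p=np.array([0.17578497,-0.54695085,0.19035875])
for z in (0,-.01,-.019,-.03):
  for y in(-.01,.01):
    print(z,y,[np.round(proj(d,p+T.apply([s*.046,y,z])),1) for s in(-1,1)])
```

```text
0 -0.01 [array([247.3, 222.4]), array([384.8, 222.8])]
0 0.01 [array([249.1, 249.8]), array([382.9, 250.2])]
-0.01 -0.01 [array([243.9, 227.7]), array([388.1, 228.2])]
-0.01 0.01 [array([245.8, 256.3]), array([386.1, 256.7])]
-0.019 -0.01 [array([240.5, 233. ]), array([391.4, 233.5])]
-0.019 0.01 [array([242.6, 262.7]), array([389.2, 263.1])]
-0.03 -0.01 [array([236. , 240.2]), array([395.9, 240.7])]
-0.03 0.01 [array([238.4, 271.4]), array([393.4, 271.9])]
```

The wrist view (fingertip edges at (239,235) and (394,235)) and the scene view agree that the real fingertips end about 21 mm short of the reported TCP. So the jaws shut just above the bar without moving it. I correct for this: open, go lower, grip again.

Run:
```python
from h import *
t=bot.current_clock()
bot.set_gripper(.5)
bot.line_to([.4411,.2893,.104],max_speed=.08)
print(bot.current_contact_force(),bot.current_ee_pos())
bot.set_gripper(0.0,40)
print('open',bot.current_opening(),bot.current_contact_force(),bot.current_ft_torque(),bot.current_clock()-t)
snap('wrist','w5');d=snap('scene','s2')
c=cv2.resize(d['pixels'][150:240,360:450],None,fx=5,fy=5,interpolation=cv2.INTER_CUBIC);cv2.imwrite('pics/s2c.png',cv2.convertScaleAbs(c,alpha=1.8))
```

```text
[-0.04981865  0.15114675  0.36543308] [0.44079298 0.28919194 0.10353584]
open 0.15034915588664985 [-0.72461742  1.01955329  3.24444304] [ 0.13948754 -0.08148084  0.0014738 ] 1.8999999999999995
```

View pics/w5.png

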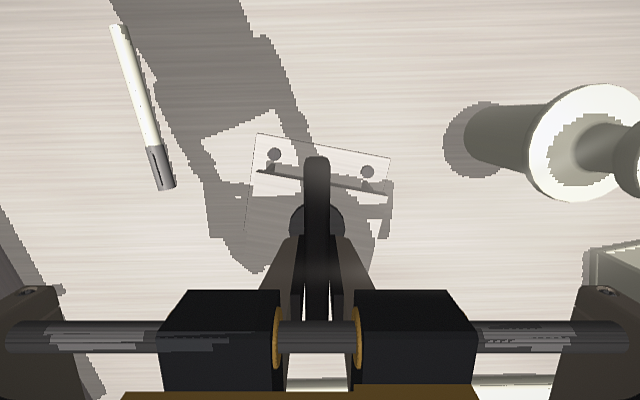

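View pics/s2c.png

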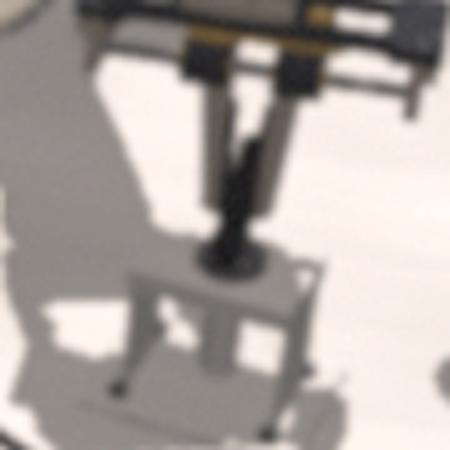

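Run:
```python
from h import *
t=bot.current_clock()
bot.line_to([.4411,.2893,.115],max_speed=.06)
print('w',bot.current_contact_force(),bot.current_opening())
bot.line_to([.4411,.2893,.285],max_speed=.22)
print('w',bot.current_contact_force(),bot.current_ft_torque(),bot.current_opening())
bot.goto([.5893,-.119,.275],rot(np.radians(86.3)))
bot.hold(.15)
print(bot.current_contact_force(),bot.current_ft_torque(),bot.current_opening(),bot.current_clock()-t,bot.current_clock())
snap('wrist','w6');d=snap('scene','s3')
print(bot.current_joints())
u,v=proj(d,[.5893,-.119,.17]);print(u,v);u=int(u);v=int(v)
c=cv2.resize(d['pixels'][v-70:v+30,u-60:u+60],None,fx=5,fy=5,interpolation=cv2.INTER_CUBIC);cv2.imwrite('pics/s3c.png',cv2.convertScaleAbs(c,alpha=1.8))
```

```text
w [ 0.07208402  0.02503793 -3.55884367] 0.14854753509485474
w [ 0.01689476  0.33609764 -4.43062129] [ 0.04079077 -0.14462338 -0.04378933] 0.14919926894420696
[ 1.4370322  -0.49291704 -2.06672328] [ 0.05653958 -0.1594613  -0.00823896] 0.14831067524823446 3.0082999999999984 12.1833
[-3.98717179e-01  1.84471992e-01  1.40311975e+00  8.26040183e-05
  1.55383142e+00 -1.90622327e+00]
246.66684148342733 183.95378615487726
```

View pics/w6.png

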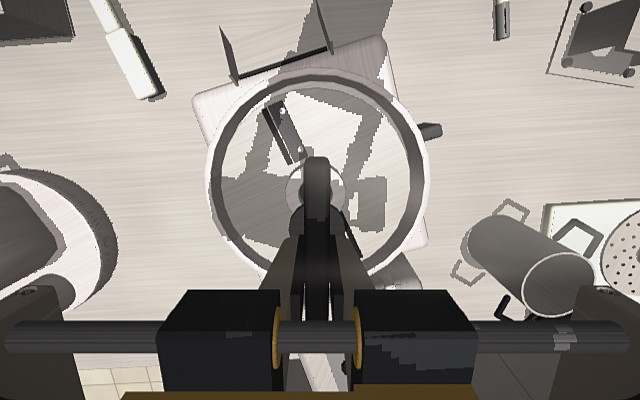

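View pics/s3c.png

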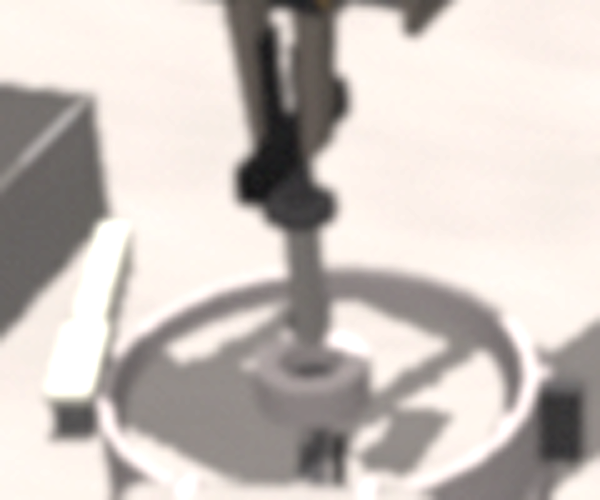

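```bash
cat >> h.py <<'E'
def favg(n=5,dt=.012):
    F=[];M=[]
    for _ in range(n):
        F.append(bot.current_contact_force());M.append(bot.current_ft_torque());bot.hold(dt)
    return np.mean(F,0),np.mean(M,0)
E
python3 - <<'E'
from h import *
t=bot.current_clock()
p=np.array([.5893,-.119,.249]);bot.line_to(p,max_speed=.08)
f0,m0=favg(8);np.save('f0.npy',np.r_[f0,m0]);print('base',f0.round(2),m0.round(3),bot.current_clock()-t)
while p[2]>.2226:
    p[2]-=.0015;bot.line_to(p,max_speed=.02)
    f,m=favg(4);f-=f0;m-=m0
    print(round(p[2],4),bot.current_ee_pos()[2].round(4),f.round(2),m.round(3))
    if f[2]>3 or np.hypot(*f[:2])>4:break
print(bot.current_clock()-t,bot.current_clock())
E
```

```text
base [ 0.34  0.04 -3.39] [ 0.042 -0.173 -0.01 ] 0.5416999999999987
0.2475 0.2478 [-0.39  0.17  0.05] [0.02  0.029 0.026]
0.246 0.2459 [-0.85  0.21 -0.47] [ 0.014 -0.008  0.008]
0.2445 0.2444 [-0.25 -0.   -0.59] [0.033 0.03  0.021]
0.243 0.2429 [-0.4  -0.04 -0.81] [-0.012  0.033  0.001]
0.2415 0.2414 [-0.3   0.11  0.22] [-0.013  0.044 -0.012]
0.24 0.2399 [-0.64 -0.45 -0.41] [-0.026  0.026  0.006]
0.2385 0.2384 [-0.37  0.37 -0.08] [0.    0.035 0.028]
0.237 0.2369 [ 0.01 -0.16  0.23] [0.03  0.022 0.013]
0.2355 0.2354 [-0.16  0.42 -0.37] [ 0.003  0.048 -0.017]
0.234 0.2339 [-0.68 -0.16  0.37] [-0.002  0.02   0.026]
0.2325 0.2324 [ 0.19 -0.03 -0.06] [-0.006  0.014  0.011]
0.231 0.2309 [-0.39 -0.49 -0.07] [-0.006 -0.002 -0.002]
0.2295 0.2294 [-0.75  0.3  -0.34] [0.012 0.012 0.041]
0.228 0.2279 [-0.67  0.38 -0.31] [0.017 0.02  0.002]
0.2265 0.2264 [-0.08  0.27  0.07] [-0.007  0.02   0.025]
0.225 0.2249 [-0.89 -0.03 -0.11] [-0.003  0.021  0.02 ]
0.2235 0.2236 [-0.25 -0.18  0.35] [-0.011 -0.005  0.016]
0.222 0.2235 [-1.9   0.33  8.1 ] [0.156 0.371 0.015]
5.6417 17.925
```

```bash
cat >> h.py <<'E'
def turn(p,y0,total,step,mlim,m0):
    """clockwise by total deg from yaw y0 (deg); returns end yaw, tight flag"""
    y=y0;log=[]
    while y>y0-total+1e-6:
        y-=step;bot.line_to(p,rot(np.radians(y)))
        f,m=favg(4);log.append((round(y,1),(m-m0[3:])[2].round(3),(f-m0[:3]).round(1)))
        if (m-m0[3:])[2]>mlim: return y,True,log
        if np.hypot(*(f-m0[:3])[:2])>10: print('lateral');break
    return y,False,log
E
python3 - <<'E'
from h import *
b=np.load('f0.npy');t=bot.current_clock()
p=np.array([.5893,-.119,.2240]);bot.line_to(p,max_speed=.02)
bot.set_gripper(0.0,55)
f,m=favg();print((f-b[:3]).round(2),(m-b[3:]).round(3))
y,ti,l=turn(p,86.3,30,10,.3,b)
for x in l:print(x)
print(y,ti,bot.current_joints()[5],Ro.from_rotvec(bot.current_tool_rot()).as_euler('zyx',degrees=True),bot.current_clock()-t,bot.current_clock())
E
```

```text
[ 0.   -0.18  1.33] [ 0.007 -0.008 -0.011]
(76.3, np.float64(-0.05), array([ 0. , -0.9, -0.5]))
(66.3, np.float64(0.014), array([ 0.5, -1.3, -1. ]))
(56.3, np.float64(0.017), array([-0.6, -1.8, -1.8]))
56.3 False -1.386886169326461 [-5.65348303e+01 -3.75995605e-02  1.79990186e+02] 1.5832999999999977 19.5083
```

Run:
```python
from h import *
f,m=favg(8);print(f,m,bot.current_opening(),bot.current_effort())
snap('wrist','w7');d=snap('scene','s4')
u,v=246,184
c=cv2.resize(d['pixels'][v-70:v+30,u-60:u+60],None,fx=5,fy=5,interpolation=cv2.INTER_CUBIC);cv2.imwrite('pics/s4c.png',cv2.convertScaleAbs(c,alpha=1.8))
```

```text
[ 0.74056327 -2.14355822 -5.80107958] [-0.58850068 -0.23888554  0.01290552] 0.14622512955162922 [ 1.27548985e+00 -4.42971468e+01 -3.52221680e+01  7.91315921e-01
  5.35616018e-01 -6.71893315e-03]
```

View pics/w7.png

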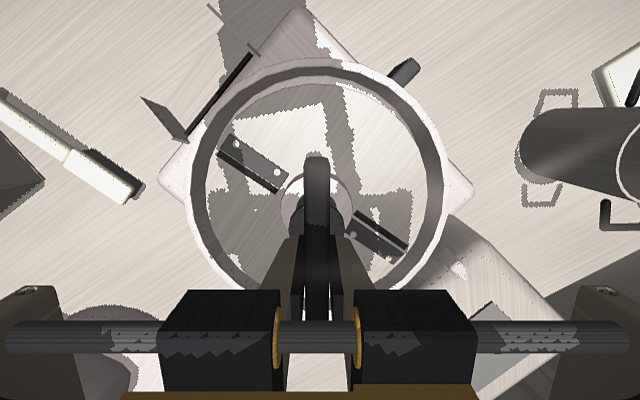

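View pics/s4c.png

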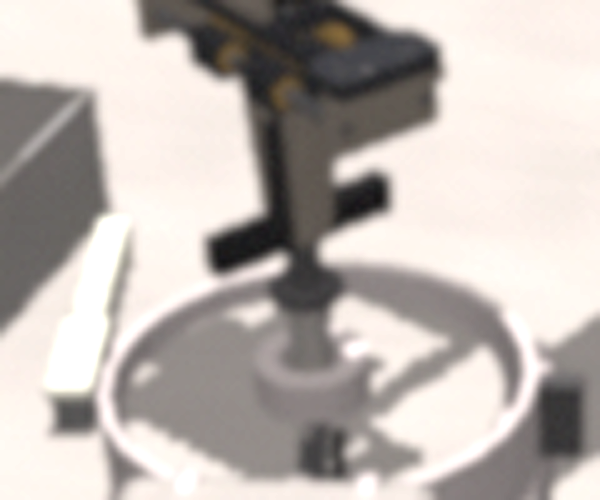

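Run:
```python
from h import *
b=np.load('f0.npy');t=bot.current_clock()
p=np.array([.5893,-.119,.2240])
y=56.3
for i in range(5):
    y,ti,l=turn(p,y,11,11,.3,b)
    print(l[0],np.round(bot.current_effort()[5],3),np.round(bot.current_joints()[5],3))
    if ti:break
print(y,bot.current_clock()-t,bot.current_clock())
```

```text
(45.3, np.float64(0.021), array([-0.6, -2.7, -3.6])) 0.042 -1.194
(34.3, np.float64(0.019), array([-0.5, -3.3, -4.3])) 0.037 -1.003
(23.3, np.float64(-0.014), array([-1.5, -3.6, -4.5])) 0.04 -0.811
(12.3, np.float64(0.047), array([-1.8, -3.7, -5.1])) 0.043 -0.619
(1.3, np.float64(0.035), array([-2.7, -3.7, -5.9])) 0.045 -0.427
1.2999999999999972 1.875 21.55
```

Run:
```python
from h import *
b=np.load('f0.npy');t=bot.current_clock()
bot.set_gripper(.35)
print('released',[x.round(2) for x in favg(5)],bot.current_opening())
snap('wrist','w8')
p=np.array([.5893,-.119,.2225]);bot.line_to(p,max_speed=.05)
print('down',[x.round(2) for x in favg(4)])
bot.set_gripper(0.0,55)
print('regrip',[x.round(2) for x in favg(5)],bot.current_opening(),bot.current_clock()-t,bot.current_clock())
snap('wrist','w9')
```

```text
released [array([ 0.05, -0.31, -0.03]), array([-0.04, -0.09, -0.01])] 0.35124230811255147
down [array([-0.17, -0.35,  0.15]), array([-0.04, -0.08,  0.01])]
regrip [array([-0.62, -0.26,  0.98]), array([-0.04,  0.11,  0.12])] 0.14562414656926326 1.3000000000000007 22.85
```

View pics/w8.png

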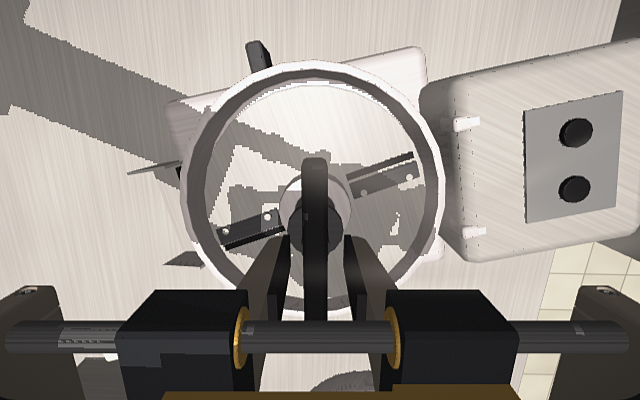

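View pics/w9.png

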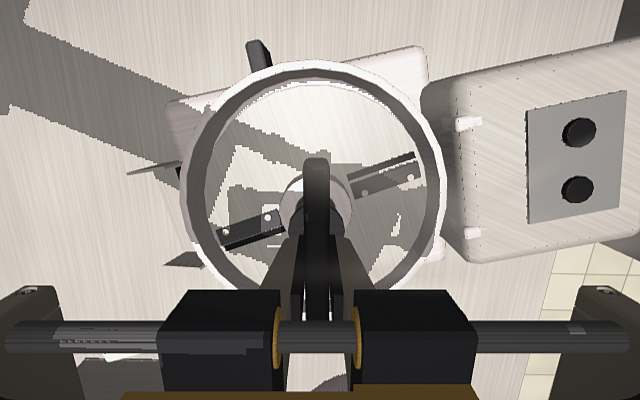

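Run:
```python
from h import *
b=np.load('f0.npy');b[3:]=[-.04,-.08,0];t=bot.current_clock()
p=np.array([.5893,-.119,.2225]);y=1.3
for s in [10,8]+[2]*18:
    y,ti,l=turn(p,y,s,s,.33,b)
    print(l[0],np.round(bot.current_effort()[5],3),np.round(bot.current_joints()[5],4),bot.current_opening().round(3))
    if ti or l[0][1]>.33:break
print(y,bot.current_clock()-t,bot.current_clock())
```

```text
Traceback (most recent call last):
AttributeError: 'float' object has no attribute 'round'
```

Run:
```python
from h import *
b=np.load('f0.npy');b[3:]=[-.04,-.08,0];t=bot.current_clock()
p=np.array([.5893,-.119,.2225]);y=-8.7
for s in [8]+[2]*18:
    y,ti,l=turn(p,y,s,s,.33,b)
    print(l[0],np.round(bot.current_effort()[5],3),np.round(bot.current_joints()[5],4))
    if ti or l[0][1]>.33:break
print(y,bot.current_clock()-t,bot.current_clock())
```

```text
(-16.7, np.float64(-0.015), array([-2.2, -0.7,  5.2])) 0.026 -0.1124
(-18.7, np.float64(0.155), array([-1.5, -0.7,  5.6])) 0.154 -0.0759
(-20.7, np.float64(0.143), array([-1.3, -0.6,  5.5])) 0.152 -0.0402
(-22.7, np.float64(0.114), array([-1.9, -1.4,  6.6])) 0.151 -0.0051
(-24.7, np.float64(0.108), array([-1.7, -1. ,  6.4])) 0.151 0.0299
(-26.7, np.float64(0.125), array([-1.2, -1.4,  7.2])) 0.151 0.0648
(-28.7, np.float64(0.115), array([-2.1, -1.4,  7.3])) 0.151 0.0997
(-30.7, np.float64(0.111), array([-1.6, -1.6,  7.3])) 0.151 0.1346
(-32.7, np.float64(0.166), array([-1.7, -1.5,  7.8])) 0.151 0.1695
(-34.7, np.float64(0.128), array([-2. , -2. ,  8.2])) 0.151 0.2045
(-36.7, np.float64(0.15), array([-1.9, -2.2,  8.5])) 0.147 0.2395
(-38.7, np.float64(0.134), array([-2.1, -1.7,  8.9])) 0.151 0.2743
(-40.7, np.float64(0.15), array([-1.8, -2. ,  8.8])) 0.151 0.3093
(-42.7, np.float64(0.124), array([-1.9, -2.6,  8.5])) 0.151 0.3441
(-44.7, np.float64(0.115), array([-2. , -2.1,  8.9])) 0.151 0.379
(-46.7, np.float64(0.229), array([-1.7, -2.4,  8.4])) 0.269 0.4137
(-48.7, np.float64(0.435), array([-1.9, -2.1,  9.1])) 0.449 0.4482
-48.7 4.858400000000003 28.1167
```

Tight: 0.435 N m after 135° in total (85° then 50°, with a fresh grip between). Next: release, regrip, ease back within the hex play, draw out.

Run:
```python
from h import *
t=bot.current_clock()
bot.set_gripper(.3)
p=np.array([.5893,-.119,.2235])
bot.line_to(p,rot(np.radians(-48.7)))
b,mb=favg(4)
bot.set_gripper(0.0,40)
print('open',bot.current_opening())
bot.line_to(p,rot(np.radians(-45.7)))
f,m=favg(4);print((f-b).round(2),(m-mb).round(3))
for z in (.228,.236,.245):
    p[2]=z;bot.line_to(p,max_speed=.06);f,m=favg(3);print(z,(f-b).round(2),(m-mb).round(3))
    if f[2]-b[2]<-12: print('stuck');break
else:
    p[2]=.29;bot.line_to(p,max_speed=.15)
f,m=favg(3);print((f-b).round(2),(m-mb).round(3),bot.current_opening(),bot.current_clock()-t,bot.current_clock())
snap('wrist','w10')
```

```text
open 0.1518787855835584
[-0.87  0.47  0.39] [0.115 0.144 0.023]
0.228 [  0.34  -0.14 -10.51] [-0.078 -0.26   0.023]
0.236 [-1.56  0.49 -2.85] [ 0.253  0.468 -0.006]
0.245 [-0.11  0.01 -3.94] [ 0.003 -0.015 -0.049]
[-0.2  -0.02 -3.73] [ 0.016  0.028 -0.038] 0.14731652099687995 2.7165999999999997 30.8333
```

View pics/w10.png

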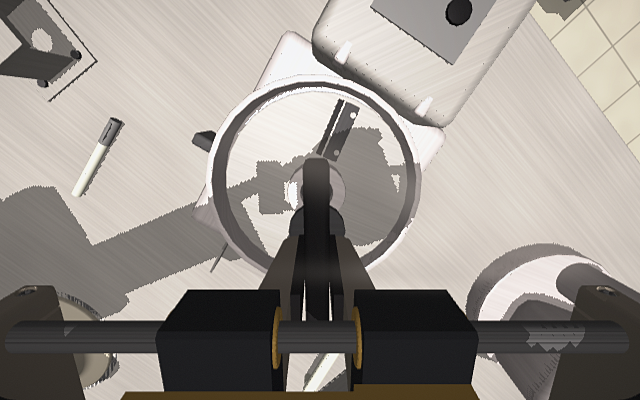

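The key is out, and the empty stand hole shows at about (41,39). I measure it from here before moving.

Run:
```python
from h import *
d=snap('wrist','w11')
im=d['pixels'][0:110,0:130];cv2.imwrite('pics/w11c.png',cv2.resize(im,None,fx=6,fy=6,interpolation=cv2.INTER_CUBIC))
print(ray(d,41,39.5,.09))
e=snap('top','t11');im=e['pixels'][215:285,190:280];cv2.imwrite('pics/t11c.png',cv2.convertScaleAbs(cv2.resize(im,None,fx=6,fy=6,interpolation=cv2.INTER_CUBIC),alpha=1.6))
for X in [[.4411,.2893,.09],[.4413,.2878,.09]]:
    print((np.array(proj(e,X))-[190,215])*6)
```

```text
[0.48159143 0.22079609 0.09      ]
[242.89410496 183.07197163]
[246.00241137 182.61179611]
```

View pics/w11c.png

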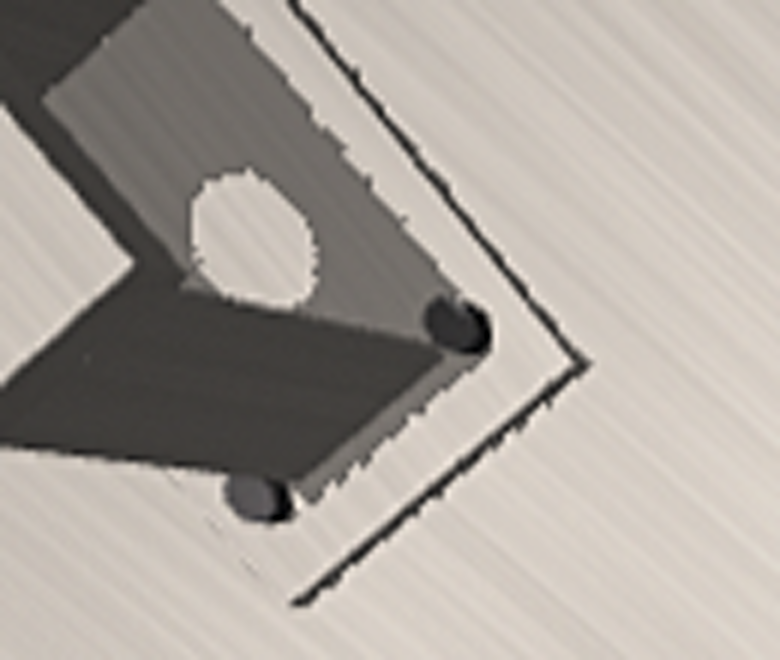

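View pics/t11c.png

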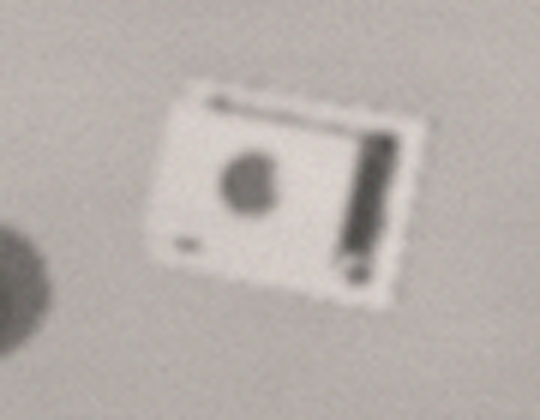

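The white spot in the wrist crop is light on the base. The top view shows the true hole at crop (249,185), which agrees with (0.4414,0.2887) once the top camera's offset is corrected. Going there.

Run:
```python
from h import *
t=bot.current_clock()
p=np.array([.4414,.2887,.285]);bot.goto(p,rot(np.radians(-91.3)))
p[2]=.187;bot.line_to(p,max_speed=.12)
b,mb=favg(6)
print('at',bot.current_clock()-t)
snap('wrist','w12')
for z in (.181,.177,.173,.167,.155):
    p[2]=z;bot.line_to(p,max_speed=.05);f,m=favg(3);print(z,(f-b).round(2),(m-mb).round(3))
    if f[2]-b[2]>3 or np.hypot(*(f-b)[:2])>4: print('contact');break
print(bot.current_clock()-t,bot.current_clock())
d=snap('scene','s12')
c=cv2.resize(d['pixels'][150:240,360:450],None,fx=5,fy=5,interpolation=cv2.INTER_CUBIC);cv2.imwrite('pics/s12c.png',cv2.convertScaleAbs(c,alpha=1.8))
```

```text
at 2.608400000000003
0.181 [ 0.3  -0.25 -0.13] [ 0.004 -0.008  0.063]
0.177 [-0.29  0.19 -0.23] [-0.022 -0.017  0.011]
0.173 [-0.33 -0.    0.18] [ 0.006  0.012 -0.006]
0.167 [ 0.33 -0.36  0.46] [-0.014  0.022 -0.007]
0.155 [-0.02 -0.08  0.2 ] [-0.018 -0.009  0.013]
4.2083999999999975 35.1917
```

View pics/s12c.png

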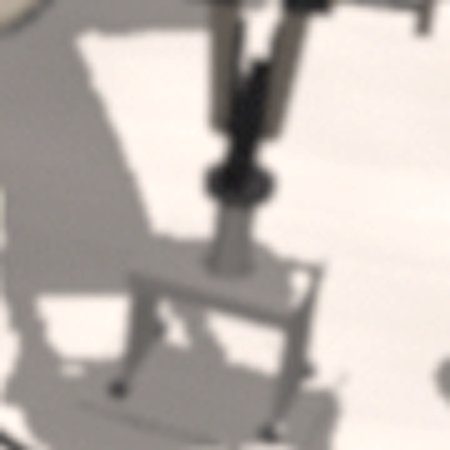

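The key is in the hole. Seating it now, with a force guard.

Run:
```python
from h import *
t=bot.current_clock()
p=np.array([.4414,.2887,.155]);b,mb=favg(5)
for z,s in [(.125,.08),(.110,.06),(.108,.03),(.1065,.02),(.1055,.02),(.1045,.02),(.1035,.02),(.1025,.02)]:
    p[2]=z;bot.line_to(p,max_speed=s);f,m=favg(3);print(z,(f-b).round(2))
    if f[2]-b[2]>1.5 or np.hypot(*(f-b)[:2])>5: print('contact');break
bot.hold(.1)
bot.set_gripper(.45)
print(favg(3)[0])
snap('wrist','w13')
p[2]+=.13;bot.line_to(p,max_speed=.12)
print(bot.current_clock()-t,bot.current_clock(),bot.current_contact_force())
snap('wrist','w14')
d=snap('scene','s14');e=snap('top','t14')
c=cv2.resize(d['pixels'][165:250,370:440],None,fx=7,fy=7,interpolation=cv2.INTER_CUBIC);cv2.imwrite('pics/s14c.png',cv2.convertScaleAbs(c,alpha=1.8))
```

```text
0.125 [ 0.11  0.52 -0.21]
0.11 [-0.24  0.84  0.81]
0.108 [ 0.34 -0.18 -0.25]
0.1065 [ 0.21  0.31 -0.12]
0.1055 [ 0.16  0.08 -0.57]
0.1045 [0.19 0.15 0.84]
0.1035 [-2.86 -1.01  8.28]
contact
[-0.34683286 -0.60617017 -0.58317494]
4.375 39.6167 [ 1.02342608 -0.10081369  0.80916752]
```

View pics/w14.png

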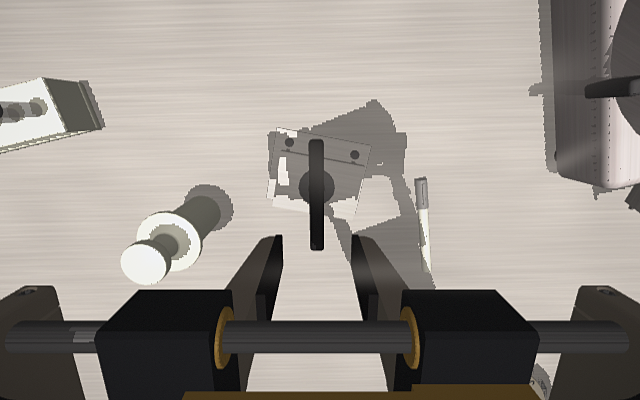

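View pics/s14c.png

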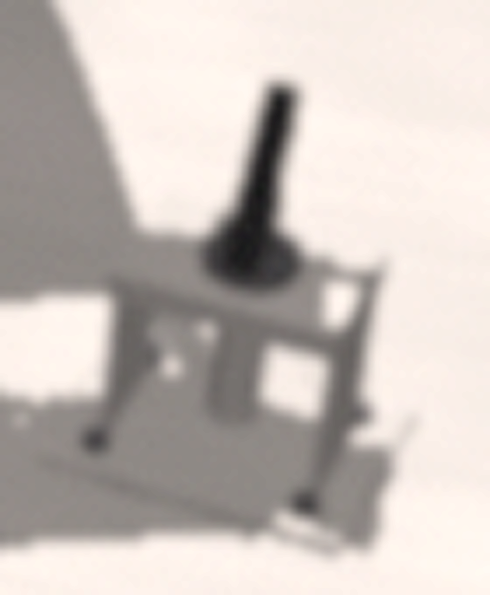

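View pics/s14.png

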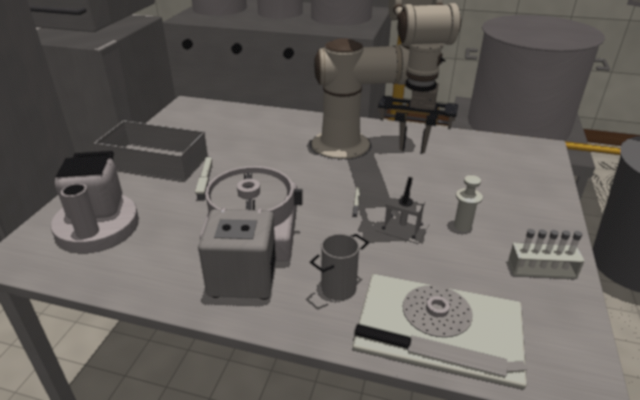

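Run:
```python
from h import *
print(bot.current_contact_force(),bot.current_clock()); bot.job_done()
```

```text
[-0.4957477  -0.13680521  0.42744779] 39.7667
the job is handed in; nothing more can be done
```

The hub screw is tight, the key is standing back in its stand, and I handed the job in at 39.8 s of the 72 s allowed.

- **Seating the key:** It went down into the hex at the first feel, with no sideways force. It met the socket floor at about 8 N, when the arm was commanded slightly too low, and I backed it off at once.
- **Tightening:** I turned the key 85° clockwise, let go and took a fresh grip, then turned 50° more. The moment was steady at about 0.11–0.17 N m, then rose to 0.23 and 0.44 N m over two 2° steps, where I stopped.
- **Drawing out:** I let go, regripped, eased back 3° within the hex's play and lifted the key out.
- **Standing it back:** The collar touched the stand plate at about 8 N, then I let go. The last scene and wrist pictures show the key upright where it was and the bystanders apparently unmoved. The robot was clear of everything, reading under 1 N.

These did not go as expected:
- **First grasp:** It closed on air just above the bar and moved nothing. The wrist and scene views put the fingertips about 21 mm short of the stated tool point, so I corrected for that.
- **Moment readings:** In the first stroke's large steps they were near zero. I put this down to friction relaxing after each step. The small steps later read normally.
- **Withdrawal:** It needed a brief pull of about 10 N.
- **Camera offset:** The top camera differed from the wrist camera by about 3 mm at the hub and about 5 mm at the key.

I did not check the screw's final angle by eye afterwards. That it is tight rests on the measured moment at the stop.

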